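# Empty the catch pan and hold it level

## Task

Lift the perforated steel catch pan straight up out of the blue suction box by its black handle, level, so that no ball rolls out, carry it over to the yellow bin and tip it forward about 40 degrees so that all six polishing balls roll over its pouring end into the bin. Then bring it back level and keep holding it steady over the bin, clear above its rim, so that I can change the filter in the box: finish while holding it, do not put it down or let go. Leave the other things on the bench where they are.

Things in the scene. Friction and masses are not known exactly. Their poses are not given: they have to be found in the camera images.
- pan: Loose perforated sheet-steel catch pan, 0.3 to 0.5 kg, 170 long (x), 120 wide (y; 144 over side lugs), walls 42 high. Origin: centre of its underside, z up. Floor 2.5 thick, flat from x=85 to x=-20, then climbing at 25 degrees to the open pouring end at x=-85 (no end wall there): level it keeps the balls; tipped -x end down well past 25 degrees they roll out over that end.
- pan_handle (a point): Centre of the pan's black flat bridge handle, at (10, 0, 85) mm in the pan's frame, near above the centre of mass; axes as the pan. A bar along y: 14 thick (x), 24 high, 120 long between two end straps; free all round down to the pan's walls. Grip from above across the 14 mm. 135 above the bench at the start.
- pan_lip (a point): Middle of the edge of the pan's pouring end, at (-85, 0, 32.5) mm in the pan's frame; the edge is 114 long, along y.
- box: Blue suction box fixed to the bench, 218 (x) x 160 (y) x 70 high, open top (186 x 128), filter inside, duct elbow on its +x side to 166 from the centre, 66 high. Origin: centre of underside. The pan sits in it, same axes, its lugs on the rim, its underside 50 above the bench, lower 20 mm inside with 4 mm play at each side and 8 at each end.
- bin: Yellow plastic bin fixed to the bench, 240 (x) x 180 (y) outside (252 x 192 over the rim bead), 110 high, walls and floor 5 thick, open on top, empty; it may be poured into from any side. Origin: centre of its underside.
- ball0: Red-brown ceramic polishing ball, 18 diameter, 11 g, lying loose in the pan at the start; origin at its centre.
- ball1: Red-brown ceramic polishing ball, 18 diameter, 11 g, lying loose in the pan at the start; origin at its centre.
- ball2: Red-brown ceramic polishing ball, 18 diameter, 11 g, lying loose in the pan at the start; origin at its centre.
- ball3: Red-brown ceramic polishing ball, 18 diameter, 11 g, lying loose in the pan at the start; origin at its centre.
- ball4: Red-brown ceramic polishing ball, 18 diameter, 11 g, lying loose in the pan at the start; origin at its centre.
- ball5: Red-brown ceramic polishing ball, 18 diameter, 11 g, lying loose in the pan at the start; origin at its centre.
- file: Bystander, to be left alone: flat hand file, 270 x 24 x 24, red handle. Origin at its underside.
- hub: Bystander, to be left alone: turned aluminium flanged hub, 72 across, 38 high. Origin at its underside.
- jar: Bystander, to be left alone: small jar, 56 across, 85 high, blue cap. Origin at its underside.
- wheel: Bystander, to be left alone: grey abrasive wheel lying flat, 60 across, 18 thick, its thin steel shank pointing up to 48. Origin at its underside.
- bracket: Bystander, to be left alone: aluminium angle bracket, 70 x 50 x 55. Origin at its underside.
- grinder: Bystander, to be left alone: blue pneumatic die grinder lying on a rubber foot, about 205 long, 41 high. Origin at its underside.
- brush: Bystander, to be left alone: hand brush lying down. Origin at its underside.

How it is judged:
By the outcome, as a careful person would: the job done as asked, in the order asked, and still so for the second after the job is handed in, while the arm keeps its last pose, push and grip.
It also fails if it takes over 56 s, if anything falls off the work surface, if the arm or the gripper's body presses on something with over 40 N, if the wrist force passes 120 N, or if a joint passes its speed limit or range.

## Robot

A 6-joint arm with a two-finger parallel gripper is mounted at the origin on the work surface. World frame = base frame: x ahead of the robot, y to its left, z up, the work surface at z = 0. Lengths are in mm, angles in rad, forces in N, time in s.
With the tool pointing down it reaches from about 300 to 875 mm from the base axis. Payload 6.4 kg.
Tool frame: the origin (TCP) lies midway between the tips of the shut fingers; the grasp point (between the pads) lies 19 mm behind it; z points along the fingers, y is the line along which they close (so a half turn about z gives the same grasp; the last joint's range is limited). The gripper opens to 88 mm and grips with 3 to 60 N. Pads are 18 mm wide; open, the fingers measure 123 mm over their backs; the gripper's body (75 mm by 187 mm) begins 45 mm behind the grasp point.
Start: joints at [0.968, 0.181, 1.607, -0, 1.354, -0.206], TCP at [222.21, 530.343, 238.714] pointing down, gripper open.
Joint ranges: [-2.99, 2.99], [-0.89, 2.07], [0.3, 2.58], [-1.14, 4.28], [0, 2.63], [-3.12, 3.12]. Speed limits (rad/s): [2.57, 2.57, 3.01, 3.14, 3.14, 3.14].

## Interface

Orientations are given as a rotation vector (axis times angle).
In Python, from cell import * gives the robot as it stands. Calls block until the motion is done:
- goto(position, orientation): joint-space move of the TCP to a pose.
- move_linear(position, frame=None, rate=150, threshold=None): straight line of the TCP; frame=None keeps the orientation; rate is the mean speed in mm/s. With threshold (N) it stops when the force on the tool has changed by that much, and returns True; else False.
- move_j(angles): joint-space move.
- release() and close(grasp_force=None): open the fingers fully, or close them until they stop; grasp_force is the grip in N (None keeps the last).
- sleep(seconds).
- ik(position, orientation): joint angles nearest the present ones, or None.
- capture(name): name is "side" or "top"; returns (picture, depth): 400x640x3 uint8, red, green, blue; 400x640 float32, mm along the optical axis (not along the pixel's ray), 0 where there is no reading.
- get_calibration(name): a dict with "fx", "fy", "cx", "cy" (pixels), "R" (3x3) and "t" (3): a world point X has camera coordinates R X + t. Camera axes: x right, y down, z forward; pixel columns grow to the right and rows downward; lengths in mm; the calibration is good to about 2 mm. A picture is of the moment at which its call begins. get_calibration takes no time and is no camera call.
A pose or a line that the arm cannot do raises PlanningError and nothing moves.
- job_done(): hands the job in; it is judged then, once.
Trained networks look in the newest picture that a camera, given by its name, has taken for a name from the list of things; names that differ only in an ending like _2 or _b are one class to them, and where a whole thing is asked for, a point or a joint stands for the part that bears it (a point fixed in the world has none). Each returns a list of dicts, best first, with "conf" (0 to 1); they miss things now and then, are a little off and sometimes report something else, mostly with a low value. They report only what shows in the picture. A call takes as long as a camera call.
- outline_of(camera, query): "region" (400x640 bool, what is visible of it) and "bbox" ([centre column, centre row, width, height] in pixels, round what is visible of it).
Readings, each from a call of its own:
- current_t(): time.
- current_q(): joint angles.
- current_qvel(): joint speeds.
- current_joint_torque(): joint torques, N m.
- current_tcp_pos(): TCP position.
- current_orientation(): TCP orientation.
- current_wrist_force(): force on the tool from outside, world axes, zero at the start.
- current_moment(): the same for the moment, N m.
- current_gripper_width(): opening from 0.0 (shut) to 1.0 (fully open).
- current_grip_force(): force on a finger pad.
Only numpy, scipy, OpenCV 4.12 (cv2) and the standard library are available. Lean on these libraries where they do the work, as an engineer would, in place of code of your own. Each camera call takes 0.05 s, during which the arm holds its last target. There are 200 camera calls.

## Working session

There is one attempt and no reset: what is moved stays moved. The work goes in short steps, each a Python script; the robot and the scene stay as the last script left them, time stands still between calls to the robot, and variables do not carry over. Pictures are saved under pics/ and viewed, at most 10 in all, crops included, and the job is handed in when it is done.

```bash
mkdir -p pics; cat > h.py <<'E'
from cell import *
import numpy as np, cv2
from scipy.spatial.transform import Rotation as Ro
def cloud(cam,d):
    c=get_calibration(cam);v,u=np.mgrid[0:400,0:640]
    P=np.stack([(u-c["cx"])/c["fx"]*d,(v-c["cy"])/c["fy"]*d,d],-1)
    return (P-np.array(c["t"]))@np.array(c["R"])
def save(n,p): cv2.imwrite(f"pics/{n}.png",p[:,:,::-1])
E
python3 - <<'E'
from h import *
for cam in("top","side"):
    p,d=capture(cam);save(cam+"0",p);W=cloud(cam,d);np.save(cam+"W.npy",W)
    c=get_calibration(cam);print(cam,-np.array(c["R"]).T@c["t"])
    for n in("pan","pan_handle","box","bin","ball0","jar","grinder","file","hub","wheel","bracket","brush"):
        for r in outline_of(cam,n)[:6 if n=="ball0" else 2]:
            m=r["region"]&(d>0);q=W[m]
            if len(q): print(n,round(r["conf"],2),np.round(r["bbox"]),m.sum(),np.median(q,0).round(),np.percentile(q,[2,98],axis=0).round().tolist())
print(current_orientation())
E
```

```text
top [ 340.93944047   15.58396569 1258.36859084]
pan 0.96 [389. 229.  48.  58.] 2440 [ 497. -207.   69.] [[417.0, -272.0, 49.0], [583.0, -137.0, 149.0]]
pan_handle 0.74 [391. 230.  53.  54.] 2293 [ 495. -208.   68.] [[416.0, -270.0, 49.0], [583.0, -138.0, 150.0]]
pan_handle 0.55 [253. 229.  73.  85.] 5394 [558. 226.   8.] [[428.0, 120.0, 1.0], [670.0, 304.0, 112.0]]
box 0.97 [389. 222.  57.  88.] 1740 [ 526. -198.   68.] [[388.0, -293.0, 0.0], [656.0, -120.0, 77.0]]
bin 0.8 [251. 227.  72.  89.] 5269 [559. 225.   8.] [[429.0, 120.0, 1.0], [668.0, 302.0, 112.0]]
bin 0.35 [389. 155.  22.  18.] 341 [ 753. -249.   14.] [[725.0, -286.0, 3.0], [791.0, -221.0, 43.0]]
jar 0.6 [330. 254.  20.  20.] 259 [441.  -9.  85.] [[419.0, -34.0, 43.0], [466.0, 15.0, 91.0]]
grinder 0.78 [489. 237.  12.  59.] 554 [ 435. -520.   32.] [[368.0, -545.0, 4.0], [538.0, -503.0, 44.0]]
file 0.65 [163. 279.  13.  87.] 599 [428. 511.  17.] [[311.0, 490.0, 10.0], [565.0, 534.0, 27.0]]
hub 0.7 [388. 156.  19.  20.] 292 [ 753. -250.   15.] [[728.0, -286.0, 8.0], [788.0, -224.0, 43.0]]
wheel 0.57 [323. 200.  14.  15.] 2
[... 1076 characters left out ...]
   30.] [[368.0, -549.0, 5.0], [547.0, -512.0, 43.0]]
file 0.59 [260. 155.  58.  20.] 261 [419. 508.  14.] [[312.0, 487.0, 2.0], [566.0, 540.0, 25.0]]
hub 0.88 [394. 268.  22.  20.] 290 [ 752. -265.   14.] [[727.0, -288.0, 5.0], [787.0, -231.0, 40.0]]
wheel 0.69 [336. 225.  20.  16.] 186 [633. -13.  18.] [[607.0, -37.0, 0.0], [665.0, 19.0, 27.0]]
wheel 0.67 [317. 263.  58.  54.] 2005 [ 499. -207.   72.] [[417.0, -275.0, 50.0], [583.0, -143.0, 148.0]]
bracket 0.7 [341. 173.  14.  21.] 249 [750. 261.  12.] [[722.0, 207.0, -1.0], [777.0, 278.0, 55.0]]
brush 0.68 [376. 221.  26.  44.] 354 [786. -16.  17.] [[770.0, -124.0, -1.0], [814.0, 70.0, 23.0]]
[6.19148104e-01 3.07996264e+00 9.51488111e-06]
```

```bash
python3 - <<'E'
from h import *
for cam in("top","side"):
    W=np.load(cam+"W.npy");x,y,z=W[...,0],W[...,1],W[...,2]
    roi=(x>370)&(x<680)&(y>-310)&(y<-100)
    for n,m in(("handle",roi&(z>138)&(z<160)),("handletop",roi&(z>144)&(z<152)),("rim/wall",roi&(z>60)&(z<76)),("bin",(x>400)&(x<720)&(y>90)&(y<330)&(z>104)&(z<116))):
        q=W[m][:,:2].astype(np.float32);(c,s,a)=cv2.minAreaRect(q)
        w,v=np.linalg.eigh(np.cov(q.T));print(cam,n,len(q),q.mean(0),c,s,a,np.degrees(np.arctan2(v[1,1],v[0,1])), np.median(z[m]))
    im=cv2.imread(f"pics/{cam}0.png")
    cv2.imwrite(f"pics/{cam}crop.png",cv2.resize(im[120:320,190:450],None,fx=3,fy=3,interpolation=2))
E
```

```text
top handle 229 [ 508.56262 -204.87611] (508.931884765625, -205.30169677734375) (126.27932739257812, 19.797672271728516) 85.97149658203125 85.47116790031124 147.3603367800929
top handletop 205 [ 508.78857 -204.76419] (508.89605712890625, -205.68637084960938) (125.68875885009766, 18.197765350341797) 85.21551513671875 85.29152968157572 147.56099974535854
top rim/wall 1874 [ 498.545   -202.83241] (523.2184448242188, -207.89801025390625) (161.0258331298828, 270.6582336425781) 85.54486083984375 175.2446429395593 70.05703103111999
top bin 720 [544.57404 213.88786] (549.5689086914062, 212.01243591308594) (249.41856384277344, 191.64166259765625) 1.9143160581588745 -177.2732626056926 108.90624939156652
side handle 177 [ 508.963   -210.52606] (508.81134033203125, -206.95547485351562) (128.93630981445312, 17.94007682800293) 85.73297119140625 85.53335554794467 146.3080929056252
side handletop 152 [ 509.27554 -209.36273] (508.97607421875, -206.9677734375) (128.93630981445312, 17.609699249267578) 85.73297119140625 85.74041314768004 146.807958211996
side rim/wall 1524 [ 499.38217 -223.37471] (522.793701171875, -208.05682373046875) (162.81954956054688, 267.1955871582031) 85.72850036621094 175.54378973961488 68.97493351754846
side bin 335 [548.3472  202.02724] (550.138671875, 207.93899536132812) (247.9540252685547, 192.93006896972656) 1.9869314432144165 -172.64248518011564 107.9844466152403
```

View pics/topcrop.png

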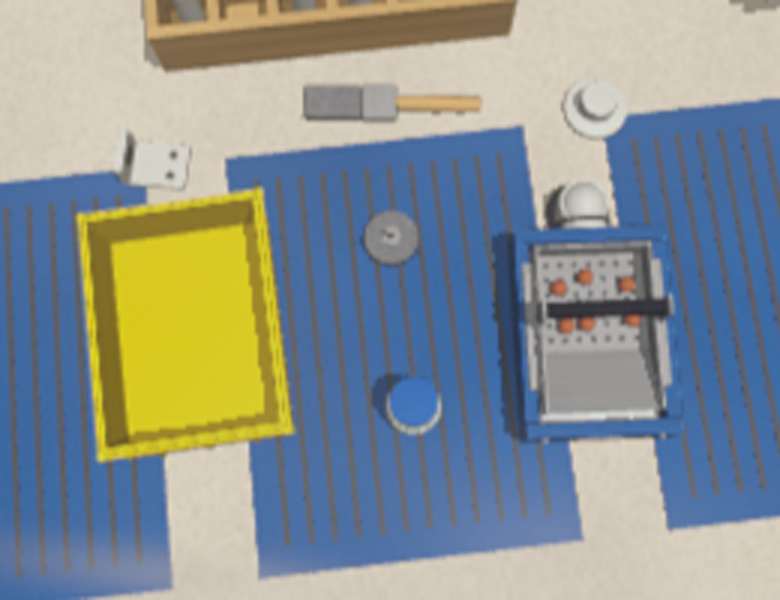

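View pics/sidecrop.png

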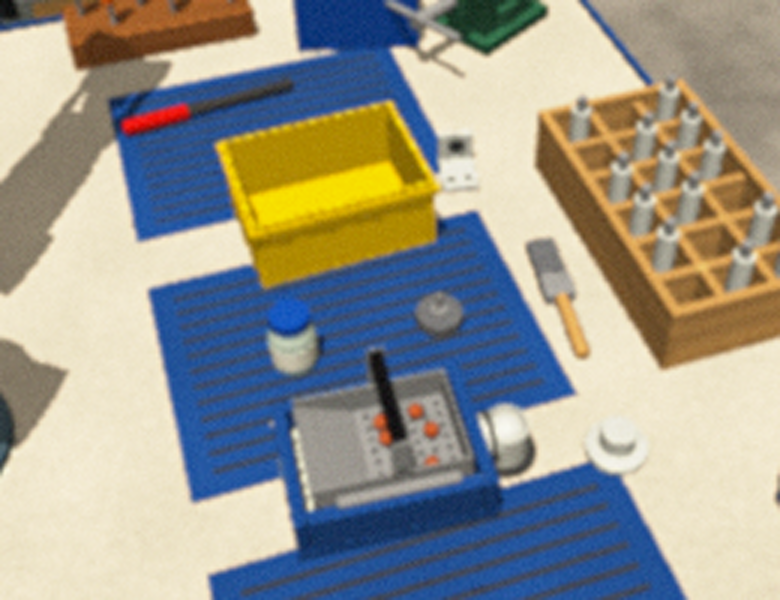

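The views show the pan in its box at top-crop (600,330), with the handle bar at (608,308), the duct on +x and the ramp facing -x. The yellow bin is at top-crop (185,325) and the jar and wheel stand between the two. The handle measures (509,-206), top at z≈147, yaw -4.5°. Its height and sizes match the spec. The bin centre is about (550,210) at +2°.

```bash
cat >> h.py <<'E'
def orient(yaw,tilt,s):
    # pan frame: Rz(yaw)Ry(-tilt); tool z = -pan z, tool y = s*pan x
    P=Ro.from_euler('ZY',[yaw,-tilt],degrees=True)
    T=np.array([[0,s,0],[s,0,0],[0,0,-1.]])
    return P,P*Ro.from_matrix(T)
def tcp_from_handle(h,yaw,tilt,s):
    P,T=orient(yaw,tilt,s)
    return np.array(h)+T.apply([0,0,19]),T.as_rotvec()
def tcp_from_lip(l,yaw,tilt,s):
    P,T=orient(yaw,tilt,s)
    return tcp_from_handle(np.array(l)+P.apply([95,0,52.5]),yaw,tilt,s)
E
python3 - <<'E'
from h import *
for s in(1,-1):
    print(s)
    for a in(tcp_from_handle([509,-206,250],-4.5,0,s),tcp_from_handle([509,-206,135],-4.5,0,s),tcp_from_lip([580,211,170],2,0,s),tcp_from_lip([580,211,155],2,40,s),tcp_from_lip([580,211,155],2,45,s),tcp_from_handle([560,210,260],2,0,s)):
        q=ik(*a);print(np.round(a[0]),None if q is None else np.round(q,2))
E
```

```text
1
[ 509. -206.  231.] [-0.6   0.13  1.68 -0.    1.33 -0.52]
[ 509. -206.  116.] [-0.6   0.27  1.77 -0.    1.1  -0.52]
[675. 214. 204.] [0.14 0.5  1.27 0.   1.38 0.11]
[631. 213. 242.] [ 0.2   0.04  1.91 -0.21  0.51  0.31]
[623. 213. 246.] [ 0.21  0.    1.98 -0.32  0.4   0.42]
[560. 210. 241.] [0.16 0.23 1.54 0.   1.37 0.13]
-1
[ 509. -206.  231.] [-0.6   0.13  1.68 -0.    1.33  2.62]
[ 509. -206.  116.] [-0.6   0.27  1.77 -0.    1.1   2.62]
[675. 214. 204.] [ 0.14  0.5   1.27  0.    1.38 -3.04]
[631. 213. 242.] [ 0.2   0.04  1.91 -0.21  0.51 -2.83]
[623. 213. 246.] [ 0.21  0.    1.98 -0.32  0.4  -2.72]
[560. 210. 241.] [ 0.16  0.23  1.54  0.    1.37 -3.02]
```

```bash
python3 - <<'E'
from h import *
a=tcp_from_handle([509,-206,250],-4.5,0,1);goto(*a)
print(move_linear(list(tcp_from_handle([509,-206,135],-4.5,0,1)[0]),rate=80,threshold=15))
print(current_tcp_pos(),current_wrist_force())
close(45);print(current_gripper_width()*88,current_grip_force(),current_wrist_force())
p=current_tcp_pos();move_linear([p[0],p[1],p[2]+35],rate=30)
print(current_wrist_force(),current_moment())
p=current_tcp_pos();move_linear([p[0],p[1],236],rate=60)
sleep(.3);print(current_wrist_force(),current_moment(),current_gripper_width()*88,current_t())
p,d=capture("side");save("s1",p);W=cloud("side",d)
print([(round(r["conf"],2),W[r["region"]&(d>0)].mean(0).round()) for r in outline_of("side","ball0")])
cv2.imwrite("pics/s1c.png",cv2.resize(p[120:320,190:450,::-1],None,fx=3,fy=3))
E
```

```text
False
[ 509.34342961 -206.24752314  116.58210398] [-0.16682843 -1.49812883 -0.41106009]
13.620920628510584 44.99967288225889 [ 0.53561166  1.0631491  -0.11401307]
[ 0.35655531  0.09195241 -3.69808124] [-0.01292615  0.10029328 -0.00062013]
[-0.03238618 -0.72186414 -3.55987352] [-0.02911152  0.0757399  -0.03895965] 13.763447075601217 9.975
[]
```

View pics/s1c.png

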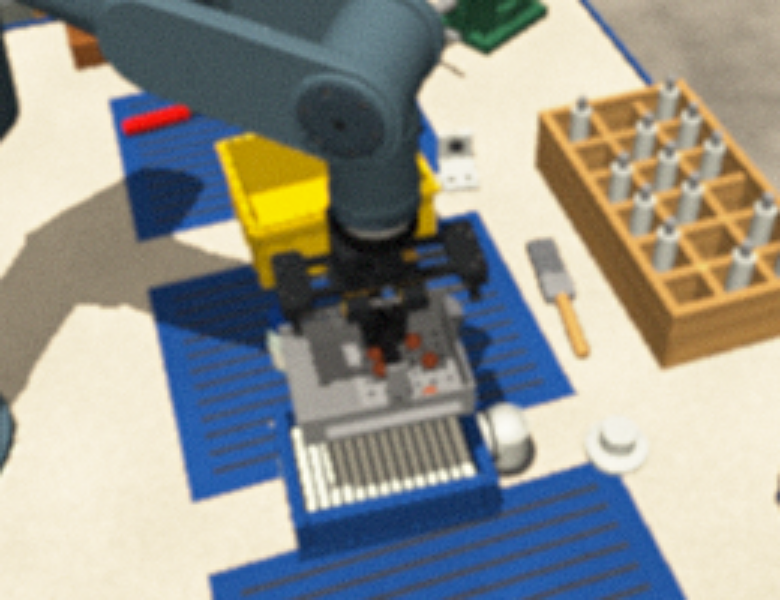

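The side crop shows the pan lifted level and clear of the box, centred near (375,360), with the balls still on its floor and the handle gripped at 13.7 mm. Next I carry it to the bin and tip it slowly about the lip.

```bash
python3 - <<'E'
from h import *
L=[580,211,165]
a=tcp_from_lip(L,2,0,1);p=current_tcp_pos()
move_linear([a[0][0],a[0][1],236],a[1],rate=90)
move_linear(list(a[0]),a[1],rate=40);print(current_t(),current_wrist_force(),current_tcp_pos())
prev=a[0]
for t in(10,20,26,32,40):
    b=tcp_from_lip([580,211,160],2,t,1)
    move_linear(list(b[0]),b[1],rate=max(8,np.linalg.norm(b[0]-prev)/1.1));prev=b[0]
    print(t,current_t(),current_wrist_force().round(2) if hasattr(current_wrist_force(),'round') else current_wrist_force())
sleep(1.0)
print(current_t(),current_wrist_force(),current_gripper_width()*88)
for cam in("top","side"):
    p,d=capture(cam);save(cam+"2",p);o=outline_of(cam,"ball0");W=cloud(cam,d)
    print([(round(r["conf"],2),W[r["region"]&(d>0)].mean(0).round()) for r in o])
    cv2.imwrite(f"pics/{cam}2c.png",cv2.resize(p[100:300,190:450,::-1],None,fx=3,fy=3))
E
```

```text
16.325 [ 0.32845753  0.63486594 -3.43648547] [675.19685054 214.34860581 198.9809664 ]
10 17.575 [ 0.06  0.43 -4.32]
20 18.825 [ 0.21  0.64 -4.11]
26 20.075 [-0.18 -0.11 -4.62]
32 21.325 [ 0.26  0.93 -3.57]
40 22.575 [-0.44 -0.31 -3.92]
23.575 [-0.5398313  -0.46876203 -3.64251423] 13.533141541683342
[]
[]
```

View pics/side2c.png

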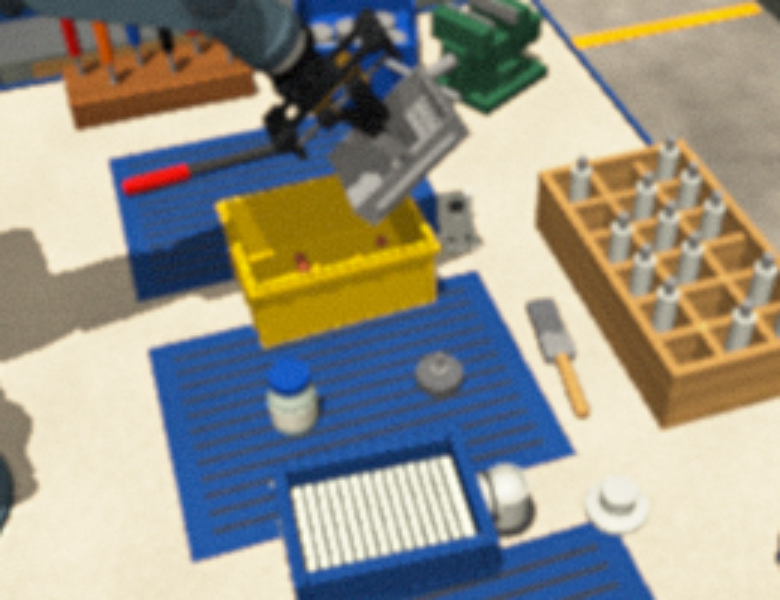

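View pics/top2c.png

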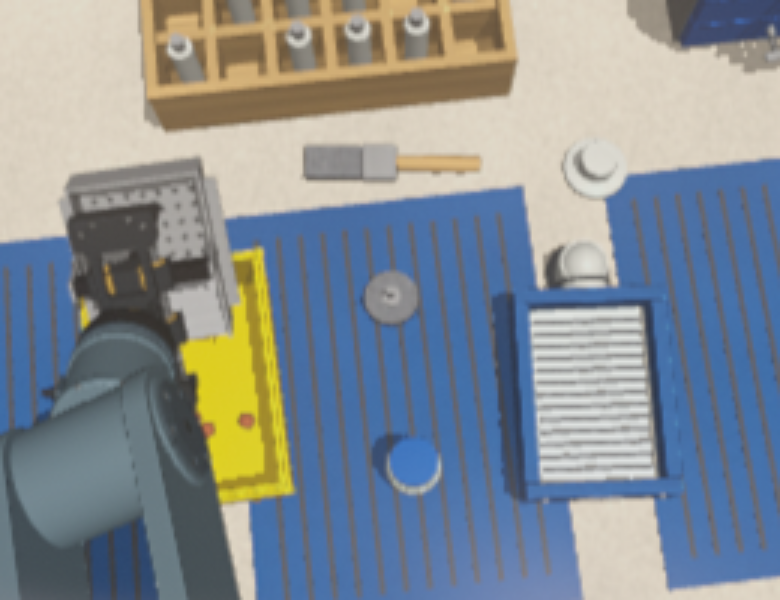

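The side crop shows the pan tipped over the bin, with balls in the bin at (302,262) and (380,242). The top crop shows two at (208,430) and (245,420), and the rest of the bin is hidden by the arm. I hold a slightly steeper tip briefly, bring the pan level, then count.

```bash
python3 - <<'E'
from h import *
b=tcp_from_lip([580,211,160],2,43,1);move_linear(list(b[0]),b[1],rate=10);sleep(.7)
prev=b[0]
for t in(25,0):
    b=tcp_from_lip([580,211,180 if t else 205],2,t,1)
    move_linear(list(b[0]),b[1],rate=np.linalg.norm(b[0]-prev)/1.5);prev=b[0]
print(current_t(),current_wrist_force(),current_gripper_width()*88)
for cam in("top","side"):
    p,d=capture(cam);save(cam+"3",p);W=cloud(cam,d)
    h=cv2.cvtColor(p,cv2.COLOR_RGB2HSV).astype(int)
    m=((h[...,0]<11)|(h[...,0]>172))&(h[...,1]>110)&(h[...,2]>60)&(W[...,0]>380)&(W[...,0]<780)&(W[...,1]>90)&(W[...,1]<330)
    n,_,st,c=cv2.connectedComponentsWithStats(m.astype(np.uint8))
    for i in range(1,n):
        if st[i,4]>3:
            print(cam,c[i].round(),st[i,4],W[int(c[i][1]),int(c[i][0])].round())
    cv2.imwrite(f"pics/{cam}3c.png",cv2.resize(p[130:270,190:370,::-1],None,fx=4,fy=4))
E
```

```text
28.45 [ 0.33832248 -0.19431814 -3.46907614] 13.169030572250028
top [272. 240.] 8 [518. 163.  23.]
top [259. 243.] 6 [513. 205.  26.]
side [290. 187.] 9 [520. 250.  19.]
```

View pics/side3c.png

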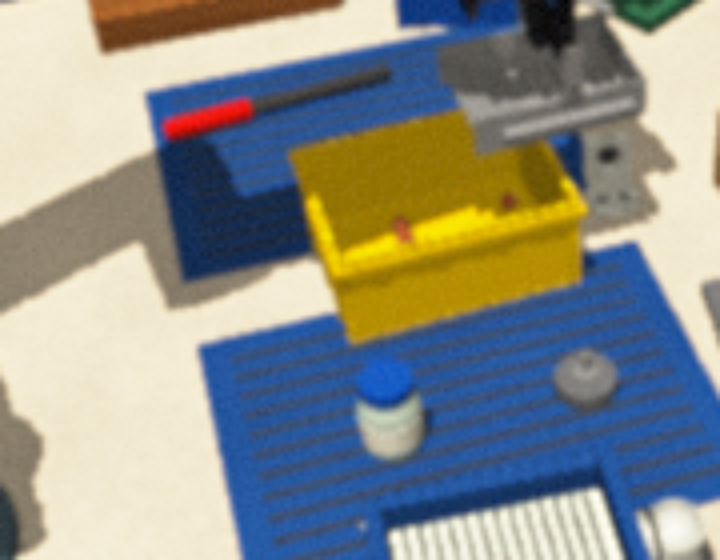

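View pics/top3c.png

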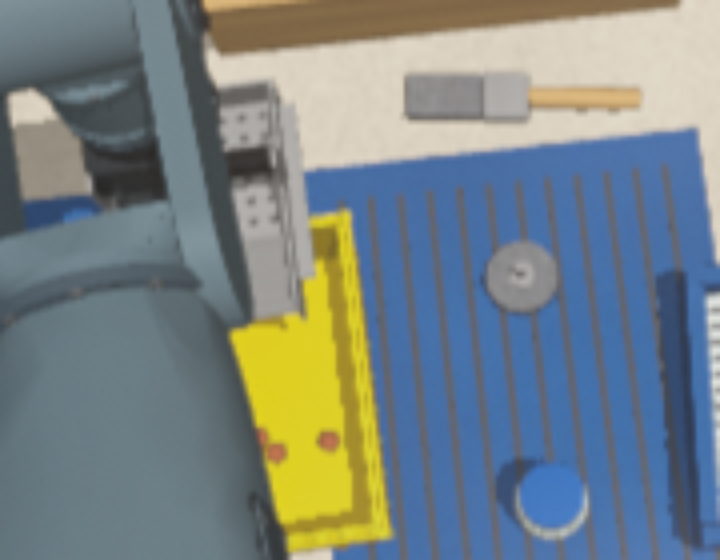

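The side crop shows the pan level with no red in its visible part, and balls in the bin at about (400,230) and (508,202). The top crop shows three at (329,440), (276,453) and (262,437). I look again from other poses for a full count.

```bash
python3 - <<'E'
from h import *
a=tcp_from_handle([575,200,400],2,0,1)
b=tcp_from_handle([575,200,400],-35,0,1)
ims=[]
for a in(a,b):
    if ik(*a) is None: print("no");continue
    move_linear(list(a[0]),a[1],rate=100);sleep(.2);print(current_t())
    for cam,(r0,c0) in(("side",(80,220)),("top",(140,200))):
        p,d=capture(cam);save(f"{cam}4_{len(ims)}",p)
        ims.append(cv2.resize(p[r0:r0+150,c0:c0+200,::-1],(400,300),interpolation=cv2.INTER_CUBIC))
cv2.imwrite("pics/m4.png",np.vstack([np.hstack(ims[i:i+2]) for i in range(0,len(ims),2)]))
E
```

```text
30.65
31.7417
```

View pics/m4.png

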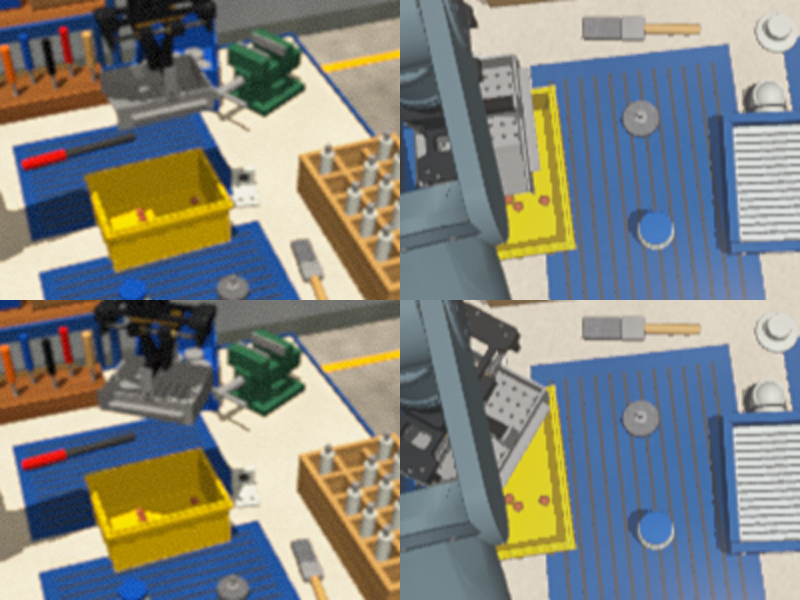

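Both side views show the visible part of the pan empty. The bin shows at least three balls from above and two or three more towards its far side. I swing the arm aside briefly, with the pan level, for an unobstructed count.

```bash
python3 - <<'E'
from h import *
a=tcp_from_handle([575,-60,400],-10,0,1)
move_linear(list(a[0]),a[1],rate=140);print(current_t())
ims=[]
for cam,(r0,c0) in(("side",(80,220)),("top",(140,200))):
    p,d=capture(cam);save(f"{cam}5",p)
    ims.append(cv2.resize(p[r0:r0+150,c0:c0+200,::-1],(400,300),interpolation=cv2.INTER_CUBIC))
    if cam=="top": ims.append(cv2.resize(p[180:280,205:295,::-1],(400,300),interpolation=cv2.INTER_CUBIC))
ims.append(np.zeros_like(ims[0]))
cv2.imwrite("pics/m5.png",np.vstack([np.hstack(ims[i:i+2]) for i in(0,2)]))
E
```

```text
33.85
```

View pics/m5.png

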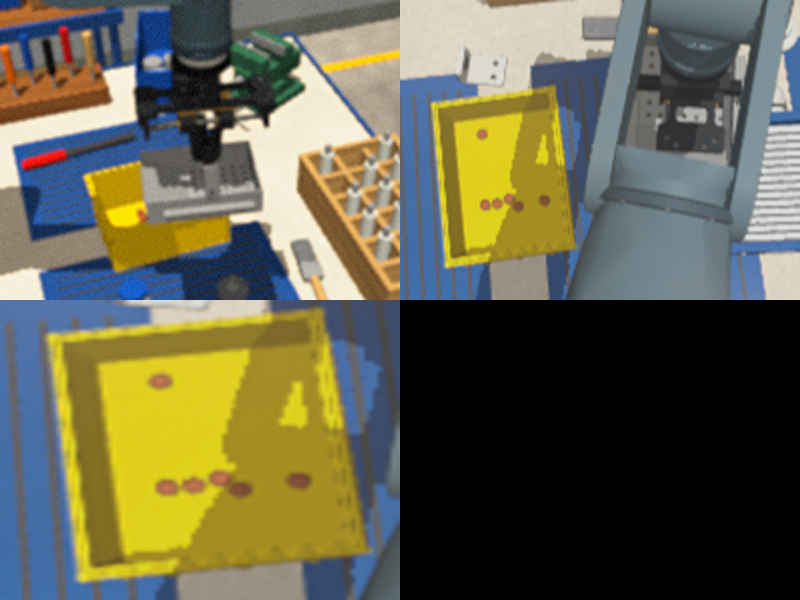

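The top view shows all six balls in the bin, at zoom pixels (160,381), (167,487), (193,485), (220,478), (240,489) and (299,480). I bring the pan back over the bin and hold it level there.

```bash
python3 - <<'E'
from h import *
a=tcp_from_handle([558,210,400],2,0,1);move_linear(list(a[0]),a[1],rate=130)
a=tcp_from_handle([558,210,275],2,0,1);move_linear(list(a[0]),a[1],rate=70)
sleep(.8);print(current_t(),current_tcp_pos(),current_wrist_force(),current_gripper_width()*88,current_grip_force())
p,d=capture("side");W=cloud("side",d);x,y,z=[W[...,i] for i in range(3)]
for n,lo,hi in(("-x",470,500),("+x",600,635)):
    m=(x>lo)&(x<hi)&(y>110)&(y<300)&(z>170)&(z<245);print(n,m.sum(),np.percentile(z[m],[5,95]) if m.any() else '')
print(job_done())
E
```

```text
38.9167 [557.99235125 209.98648979 255.98199038] [ 0.12068227 -0.31422193 -3.17409896] 13.50755055163766 44.99924451112747
-x 229 [196.08917063 229.73645025]
+x 298 [190.0190305  232.12909913]
the job is handed in; nothing more can be done
None
```

The job is handed in at 39 s: all six balls are in the yellow bin, and the arm is holding the empty pan level about 80 mm above the rim. To count the balls I swung the level pan off the bin for about 5 s after pouring, then brought it back; I left the other things alone.

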